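Step the load selector up four clicks and apply it

ROBOT

A 6-joint arm with a two-finger parallel gripper is mounted at the origin on the work surface. World frame = base frame: x ahead of the robot, y to its left, z up, the work surface at z = 0. Lengths are in m, angles in degrees, forces in N, time in s.
With the tool pointing down it reaches from about 0.4 to 0.825 m from the base axis. Payload 7 kg.
Tool frame: the origin (TCP) lies on the front face of the gripper's body, between the roots of the fingers; the fingertips stand 66 mm ahead of it and the grasp point (between the pads) lies 47 mm ahead of it; z points along the fingers, y is the line along which they close (so a half turn about z gives the same grasp; the last joint's range is limited). The gripper opens to 88 mm and grips with 3 to 60 N. Pads are 19 mm wide; open, the fingers measure 130 mm over their backs; the gripper's body (78 mm by 193 mm) begins 47 mm behind the grasp point.
Start: joints at [88.184, 20.546, 0.682, 0, -70.136, -16.507], TCP at [0.212, 0.641, 0.292] pointing down, gripper open.
Joint ranges: [-176.03, 176.03], [-82.01, 121.73], [-58.28, 71.71], [-173.87, 95.51], [-174.79, -0.11], [-173.66, 173.66]. Speed limits (degrees/s): [136.94, 136.94, 172.46, 180, 180, 180].

INTERFACE

Orientations are given as [roll, pitch, yaw] about the fixed x, y, z axes, in that order (R = Rz(yaw) Ry(pitch) Rx(roll)).
In Python, from plant import ctrl gives the robot as it stands.
- The arm moves only by the tool send_rows, never from a script. Its argument "deltas" is a list of rows, each a list of 2 entries, a list of its own where there are three numbers: the shift along the tool's x, y, z each as a share of 800 mm, from -1 to 1, then the turn about the tool's z as a share of 90 degrees, from -1 to 1. A call has exactly 5 rows; each row is the pose to reach, as a shift and turn from the pose commanded when the call began, along the tool's axes at that moment; what a row does not reach only later rows make up. A row lasts 1/12 s, in which the tool goes at most 41.7 mm and 7.16 degrees, less where a joint would pass 70% of its speed; a pose out of reach is approached as far as the arm can. A call with a number of a shift or a turn outside -1 to 1 is refused whole. A call with a gripper value outside its range is refused whole. "gripper" is the opening, from 0 (shut) to 1 (fully open), set as the call begins (left out, the last holds). The fingers move at their own pace and stop on an object; the grip force is fixed at half the most. Time passes only in rows, so rows that repeat a pose let the fingers close, or fill a call up. It gives the time, the measured TCP pose, the force, the opening and the grip force at its end, in the units of the state.
- ctrl.get_obs(): the state, without advancing time (a new reading comes with each control period).
- ctrl.snapshot(name): name is "scene" or "side" or "wrist"; returns a dict with "color" (480x640x3 uint8, red, green, blue), "vertical_fov" (degrees; the focal length in pixels is half the picture's height over the tangent of half this angle, whatever the lens; pixels are square), "cx", "cy" (the principal point, pixels), "rvec" (rotation vector, rad) and "tvec" (3), from world to camera coordinates, as OpenCV has them. Camera axes: x right, y down, z forward; pixel columns grow to the right and rows downward; lengths in m; the calibration is good to about 2 mm. A picture is of the moment at which its call begins. There is no depth.
- ctrl.close_job(): hands the job in; it is judged then, once.
Trained networks look in a picture, given as the dict that the camera call returned (one of the last four; its "shot" number tells which), for a name from the list of things; names that differ only in an ending like _2 or _b are one class to them, and where a whole thing is asked for, a point or a joint stands for the part that bears it (a point fixed in the world has none). Each returns a list of dicts, best first, with "conf" (0 to 1); they miss things now and then, are a little off and sometimes report something else, mostly with a low value. They report only what shows in the picture. A call takes as long as a camera call.
- ctrl.boxes_of(picture, thing): "xy" ([column, row] as shares, 0 to 1, of the picture: columns of its width, rows of its height, amid what is visible of it).
- ctrl.cut_out(picture, thing): "pixels" (480x640 bool, what is visible of it) and "xy" ([column, row] as shares, 0 to 1, of the picture: columns of its width, rows of its height, amid what is visible of it).
The state is a dict: "clock": time; "joint_pos": joint angles; "qvel": joint speeds; "tau": joint torques, N m; "tool_pos": TCP position; "orientation": TCP orientation; "force": force on the tool from outside, world axes, zero at the start; "moment": the same for the moment, N m; "opening": finger opening in m; "gripper_force": force on a finger pad.
Only numpy, scipy, OpenCV 4.12 (cv2) and the standard library are available. Lean on these libraries where they do the work, as an engineer would, in place of code of your own. Each camera call takes 0.05 s, during which the arm holds its last target. There are 200 camera calls.

TASK

With a fingertip, gently push the red pointer of the load box's selector dial round clockwise (seen from above) by exactly four clicks from where it now stands, without ever going on to a fifth and without pinching it. Then press the green button beside it fully in and let go. Leave the selector settled on its fourth click, and leave all the loose things on the box and the bench where they are.

Things in the scene. Friction and masses are not known exactly. Their poses are not given: they have to be found in the camera images.
- load_box: The load box: low beige instrument case, 200 (x) by 280 (y) by 75 mm high, dark top panel, fixed to the bench. Origin: centre of its underside. +x points to its back (two binding posts 18 mm high there), +y to the dial's side. In this frame the dial's axis is at (0, 50) mm, the green button at (-20, -85) mm.
- selector (a joint): Dial angle, rad; grows clockwise seen from above. Eight click stops 30 degrees (0.524 rad) apart: 0, 0.524 .. 3.665, each with a white tick, and an end stop just beyond the first and last. Starts settled at the 1st, 2nd or 3rd. Between stops a sprung ball resists (about 5 N at the pointer's end), then past half-way pulls the dial into the next; let go, it settles at the nearest.
- selector_axis (a point): Point on the dial's vertical axis, level with the pointer's top, 115 mm above the bench. The dial is a grey disc 92 mm across, its top 87 mm above the bench, with a red pointer on it: an upright wing 12 mm thick and 28 mm tall (87 to 115 mm above the bench) along a radius, from 6 mm behind the axis to 46 mm in front of it, a white line on top. Either flank can be pushed.
- selector_tip (a point): Middle of the pointer's outer end, 46 mm from the dial's axis and 101 mm above the bench. The direction from the axis to here is where the pointer points. With the dial at 0 it points 105 degrees counter-clockwise (seen from above) from the load box's +x axis.
- apply (a joint): Travel of the green button, m: 0 out, 0.006 fully in. Spring return, about 5 N fully in.
- apply_top (a point): Centre of the top of the green round push button, 32 mm across, in a black housing on the load box's panel; it is pressed straight down.
- adapter: Loose brass adapter standing on the load box, 20 mm across, 34 mm tall. Origin: centre of its underside. To be left alone.
- crystal: Loose small metal can, 22 x 12 x 16 mm, lying on the load box. Origin: centre of its underside. To be left alone.
- multimeter: Loose yellow multimeter lying on the bench, 150 x 78 mm, 42 mm high with its knob. Origin: centre of its underside. To be left alone.
- screwdriver: Loose screwdriver, 180 mm long, lying on the bench. To be left alone.
- solder_reel: Loose blue reel standing on the bench, 60 mm across, 50 mm tall. Origin: centre of its underside. To be left alone.
- parts_tray: Loose orange divided tray on the bench, 140 x 100 x 35 mm. Origin: centre of its underside. To be left alone.
- mug: Loose white mug on the bench, 80 mm across, 90 mm tall. Origin: centre of its underside. To be left alone.

How it is judged:
By the outcome, as a careful person would: the job done as asked, in the order asked, and still so for the second after the job is handed in, with the robot touching nothing.
It also fails if it takes over 64 s, if anything falls off the work surface, if the arm or the gripper's body presses on something with over 40 N, if the wrist force passes 120 N, or if a joint passes its speed limit or range.

## Working session

There is one attempt and no reset: what is moved stays moved. The work goes in short steps, Python scripts to look and compute and a tool call to move; the robot and the scene stay as the last step left them, time stands still between calls to the robot, and variables do not carry over. Pictures are saved under pics/ and viewed, at most 10 in all, crops included, and the job is handed in when it is done.

Besides the shell and the picture viewer there is one more tool, called as name(argument=value, ...), one argument or row to a line, values as JSON. send_rows: Moves the arm, as the interface text tells. Shift numbers are shares of 800 mm and turn numbers shares of 90 degrees, none past 1 either way. Its arguments: {"type":"object","properties":{"deltas":{"type":"array","items":{"type":"array"}},"gripper":{"type":"number"}},"required":["deltas"]}

```bash
mkdir -p pics
cat > h.py <<'E'
import numpy as np, cv2
from plant import ctrl
def cam(s):
    f=240/np.tan(np.radians(s["vertical_fov"])/2)
    K=np.array([[f,0,s["cx"]],[0,f,s["cy"]],[0,0,1.]])
    R=cv2.Rodrigues(np.array(s["rvec"],float))[0]; return K,R,np.array(s["tvec"],float).ravel()
def ray(s,px,z):
    K,R,t=cam(s); d=R.T@np.linalg.inv(K)@np.array([px[0],px[1],1.]); c=-R.T@t
    return c+d*(z-c[2])/d[2]
def proj(s,P):
    K,R,t=cam(s); p=K@(R@np.asarray(P,float)+t); return p[:2]/p[2]
def save(s,n,crop=None,k=1):
    im=s["color"][:,:,::-1]
    if crop: im=im[crop[1]:crop[3],crop[0]:crop[2]]
    cv2.imwrite("pics/"+n,cv2.resize(im,None,fx=k,fy=k,interpolation=cv2.INTER_CUBIC))
E
python3 - <<'E'
from h import *
print({k:v for k,v in ctrl.get_obs().items() if k in("clock","tool_pos","orientation","force","opening")})
ss=[]
for n in("scene","side"):
    s=ctrl.snapshot(n); ss.append(s)
    K,R,t=cam(s); print(n,K[0,0],-R.T@t, [k for k in s])
    for th,z in(("apply_top",.09),("selector_tip",.101),("selector_axis",.115),("load_box",.075),("adapter",.09),("crystal",.083),("mug",.045),("solder_reel",.025)):
        for b in ctrl.boxes_of(s,th)[:2]:
            p=np.array(b["xy"])*[640,480]; print(th,round(b["conf"],2),p.round(),ray(s,p,z).round(3))
cv2.imwrite("pics/a.png",cv2.resize(np.vstack([s["color"] for s in ss])[:,:,::-1],(400,600)))
save(ss[0],"s0.png",k=1.25)
E
```

```text
{'clock': 0.0, 'tool_pos': array([0.21209362, 0.64040402, 0.2912058 ]), 'orientation': array([ 1.79903020e+02, -7.02894453e-03, -1.83303760e+01]), 'force': array([-0.38706064, -0.23207812,  0.36632764]), 'opening': 0.08770705027183788}
scene 438.89677029707866 [ 1.23078294 -0.2723451   0.70981962] ['color', 'vertical_fov', 'cx', 'cy', 'rvec', 'tvec', 'shot']
apply_top 0.6 [265. 277.] [ 0.563 -0.177  0.09 ]
selector_tip 0.71 [330. 279.] [ 0.62  -0.055  0.101]
selector_tip 0.71 [159. 383.] [ 0.761 -0.391  0.101]
selector_axis 0.68 [332. 279.] [ 0.637 -0.056  0.115]
adapter 0.66 [261. 312.] [ 0.655 -0.205  0.09 ]
mug 0.71 [150. 277.] [ 0.432 -0.411  0.045]
solder_reel 0.56 [517. 274.] [0.665 0.387 0.025]
side 504.41845012520736 [ 0.00089842 -0.73968193  0.70480585] ['color', 'vertical_fov', 'cx', 'cy', 'rvec', 'tvec', 'shot']
apply_top 0.48 [392. 281.] [ 0.576 -0.172  0.09 ]
apply_top 0.16 [287. 187.] [0.609 0.281 0.09 ]
selector_tip 0.97 [360. 250.] [ 0.579 -0.065  0.101]
selector_tip 0.45 [393. 280.] [ 0.569 -0.18   0.101]
selector_axis 0.68 [359. 248.] [ 0.568 -0.073  0.115]
selector_axis 0.53 [227. 203.] [0.421 0.248 0.115]
load_box 0.71 [379. 281.] [ 0.569 -0.144  0.075]
adapter 0.44 [433. 279.] [ 0.649 -0.212  0.09 ]
mug 0.96 [421. 413.] [ 0.433 -0.412  0.045]
solder_reel 0.89 [287. 191.] [0.662 0.374 0.025]
```

View pics/s0.png

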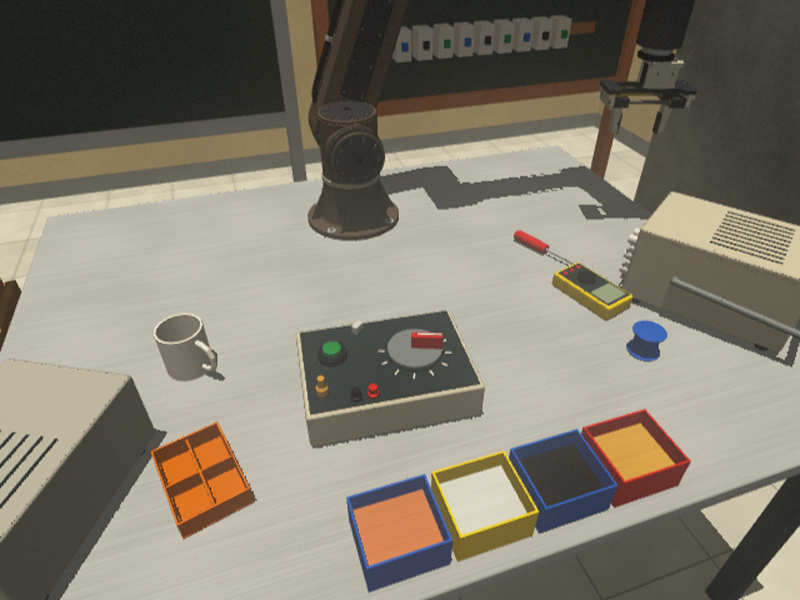

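The scene view shows the box ahead, posts towards the camera, so box +x is about world +x. In the 800-px view the button is at (331,351), the dial at (415,349) and the pointer points about +y. The adapter is at (321,386) and the crystal at (357,327). I'm going above it for a close look.

send_rows(
  deltas=[
    [[0.035,0.037,-0.006],0],
    [[0.07,0.074,-0.012],0],
    [[0.105,0.112,-0.018],0],
    [[0.14,0.149,-0.022],0],
    [[0.175,0.187,-0.022],0],
  ],
  gripper=0,
)

```text
clock: 1.32
tool_pos: [0.2987, 0.4533, 0.3106]
orientation: [-179.9, -0.0, -18.3]
force: [1.0, -0.1, 0.9]
opening: 0.0604
gripper_force: 0.0
```

send_rows(
  deltas=[
    [[0.035,0.037,-0.006],0],
    [[0.07,0.074,-0.012],0],
    [[0.105,0.112,-0.018],0],
    [[0.14,0.149,-0.022],0],
    [[0.175,0.187,-0.022],0],
  ],
)

```text
clock: 1.73
tool_pos: [0.3845, 0.267, 0.3286]
orientation: [-179.9, -0.1, -18.3]
force: [1.6, 0.2, 0.4]
opening: 0.026
gripper_force: 0.0
```

send_rows(
  deltas=[
    [[0.035,0.037,-0.006],0],
    [[0.07,0.074,-0.012],0],
    [[0.105,0.112,-0.018],0],
    [[0.14,0.149,-0.022],0],
    [[0.175,0.187,-0.022],0],
  ],
)

```text
clock: 2.15
tool_pos: [0.4704, 0.0808, 0.3463]
orientation: [-179.9, -0.1, -18.3]
force: [1.4, 1.1, -0.8]
opening: 0.0004
gripper_force: 0.0
```

send_rows(
  deltas=[
    [[0.035,0.037,-0.006],0],
    [[0.07,0.074,-0.012],0],
    [[0.105,0.112,-0.018],0],
    [[0.14,0.149,-0.022],0],
    [[0.175,0.187,-0.022],0],
  ],
)

```text
clock: 2.57
tool_pos: [0.5564, -0.1055, 0.3637]
orientation: [-180.0, -0.1, -18.3]
force: [1.1, 1.2, 0.7]
opening: 0.0004
gripper_force: 0.0
```

Run:
```python
from h import *
o=ctrl.get_obs();print(o["clock"],o["tool_pos"],o["orientation"],o["joint_pos"])
s=ctrl.snapshot("wrist"); K,R,t=cam(s); print(K[0,0],-R.T@t,R)
save(s,"w0.png",k=1.25)
for th,z in(("apply_top",.09),("selector_tip",.101),("selector_axis",.115),("adapter",.09),("crystal",.083)):
    for b in ctrl.boxes_of(s,th)[:1]:
        p=np.array(b["xy"])*[640,480]; print(th,round(b["conf"],2),p.round(),ray(s,p,z).round(3))
```

```text
2.5667 [ 0.55640786 -0.10554198  0.36372732] [-1.79961016e+02 -1.08439973e-01 -1.83194328e+01] [ 9.06442584e+00  8.02323602e+00 -6.77293399e+00  1.57926021e-02
 -7.50896109e+01  6.26121299e+01]
404.2462066704383 [ 0.62519044 -0.12855631  0.45666841] [[-0.31311962 -0.94971317 -0.00099656]
 [-0.91534178  0.30150733  0.26691337]
 [-0.25319068  0.08448801 -0.96372001]]
apply_top 0.79 [391. 172.] [ 0.573 -0.177  0.09 ]
selector_tip 0.75 [241. 185.] [ 0.605 -0.047  0.101]
selector_axis 0.78 [242. 185.] [ 0.606 -0.051  0.115]
adapter 0.65 [401.  79.] [ 0.645 -0.206  0.09 ]
crystal 0.73 [346. 241.] [ 0.523 -0.119  0.083]
```

View pics/w0.png

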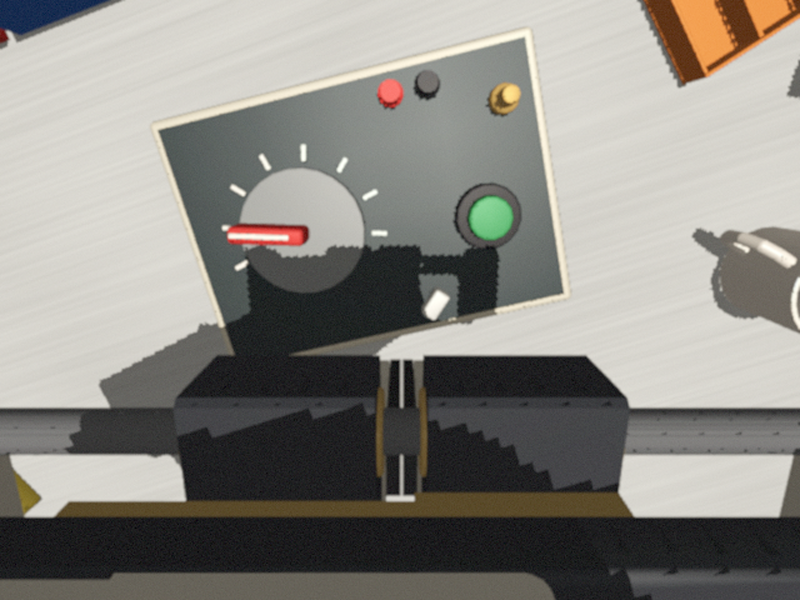

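The wrist view (800 px) shows eight ticks. The pointer lies on the 2nd (225,229), so the target is the 6th at (342,164). The dial centre is about (303,230), the button (491,217), the crystal (437,305), and the adapter (505,97).

```bash
cat >> h.py <<'E'
def rows(o,wps):
    "world waypoints (x,y,z,yaw) -> tool shares from current pose, yaw=%s" 
    from scipy.spatial.transform import Rotation as Ro
    p,yaw=o
    c,s=np.cos(np.radians(yaw)),np.sin(np.radians(yaw))
    R=np.array([[c,s,0],[s,-c,0],[0,0,-1]])
    for w in wps:
        d=R.T@(np.array(w[:3])-p)/.8; print([[*map(float,d.round(4))],round(float((yaw-w[3])/90),4)])
E
python3 - <<'E'
from h import *
s=ctrl.snapshot("wrist")
from scipy.optimize import least_squares
im=s["color"].astype(int)
C=np.array([[155,125],[530,30],[568,296]])/1.25
B=np.array([[.1,.14,.075],[.1,-.14,.075],[-.1,-.14,.075]])
T=np.array([[241,266],[225,229],[237,190],[265,161],[303,152],[342,164],[370,194],[379,233]])/1.25
W=lambda v,P:np.c_[P[:,0]*np.cos(v[2])-P[:,1]*np.sin(v[2])+v[0],P[:,0]*np.sin(v[2])+P[:,1]*np.cos(v[2])+v[1],P[:,2]]
for c,b in zip(C,B): print(ray(s,c,.075).round(4))
a=np.radians(105-30*np.arange(8))
def res(v):
    tp=np.c_[v[3]*np.cos(a),.05+v[3]*np.sin(a),0*a+.075]
    bt=np.array([[0,.05,.087],[-.02,-.085,.09]])
    px=np.array([[303,230],[491,217]])/1.25
    P=np.vstack([B,tp,bt]);return (np.array([proj(s,p) for p in W(v,P)])-np.vstack([C,T,px])).ravel()
r=least_squares(res,[.57,-.12,0,.055]);v=r.x;print(v,np.degrees(v[2]),r.fun.reshape(-1,2).round(1).tolist())
print("axis",W(v,np.array([[0,.05,.115]])),"button",W(v,np.array([[-.02,-.085,.09]])))
for c in([230,236],[300,235]): print(ray(s,np.array(c)/1.25,.115).round(4))
# white line/red pointer direction
red=(im[...,0]>120)&(im[...,1]<70)&(im[...,2]<70); red[:, 290:]=0; red[:150]=0;red[230:]=0
y,x=np.nonzero(red);print(len(x),x.min(),x.max(),y.min(),y.max())
d=np.diff([ray(s,np.array(c)/1.25,.115) for c in([300,235.5],[230,236])],axis=0)[0];print("pointer dir in box",np.degrees(np.arctan2(d[1],d[0])-v[2]))
E
```

```text
[0.7046 0.0319 0.075 ]
[ 0.6802 -0.2363  0.075 ]
[ 0.49   -0.2181  0.075 ]
[ 0.59636742 -0.09144365 -0.09217286  0.05705768] -5.281115820039217 [[-9.1, -2.3], [3.5, -5.1], [5.0, 4.6], [-0.5, 0.3], [2.6, -0.3], [-0.4, -0.0], [-0.9, 0.4], [0.1, -0.0], [0.6, 0.3], [0.8, 0.7], [1.1, 0.8], [-1.3, 2.7], [-1.1, 1.5]]
axis [[ 0.60096954 -0.04165589  0.115     ]] button [[ 0.56862872 -0.17424198  0.09      ]]
[ 0.6162 -0.0018  0.115 ]
[ 0.602  -0.0468  0.115 ]
269 184 244 178 192
pointer dir in box 77.44715659988768
```

```bash
cat >> h.py <<'E'
AX=np.array([.602,-.043]); PH0=69.7
def pose(cw,off,z=.163,r=.040):
    f=np.radians(PH0-cw); u=np.array([np.cos(f),np.sin(f)]); n=np.array([-u[1],u[0]])
    return [*(AX+r*u+off*n),z,PH0-cw-90]
def now():
    o=ctrl.get_obs(); print(o["clock"],o["tool_pos"].round(4),o["orientation"].round(2),o["force"].round(1)); return o["tool_pos"],o["orientation"][2]
E
python3 - <<'E'
from h import *
rows(now(),[pose(0,.032,.25),pose(0,.032,.2),pose(0,.032,.163)])
E
```

```text
2.9167 [ 0.5554 -0.1025  0.3627] [-1.7998e+02 -1.0000e-02 -1.8270e+01] [-0.3 -0.4  0.3]
[[-0.0062, -0.1403, 0.1409], 0.0226]
[[-0.0062, -0.1403, 0.2034], 0.0226]
[[-0.0062, -0.1403, 0.2497], 0.0226]
```

send_rows(
  deltas=[
    [[-0.002,-0.03,0.03],0.01],
    [[-0.004,-0.06,0.06],0.022],
    [[-0.006,-0.09,0.09],0.022],
    [[-0.006,-0.12,0.115],0.022],
    [[-0.006,-0.14,0.14],0.022],
  ],
)

```text
clock: 3.33
tool_pos: [0.5862, 0.0077, 0.2502]
orientation: [-180.0, -0.1, -20.1]
force: [0.2, -0.6, -0.5]
opening: 0.0005
gripper_force: 0.0
```

send_rows(
  deltas=[
    [[0,0,0.025],0],
    [[0,0,0.05],0],
    [[0,0,0.075],0],
    [[0,0,0.098],0],
    [[0,0,0.11],0],
  ],
)

```text
clock: 3.75
tool_pos: [0.585, 0.0059, 0.1609]
orientation: [179.9, 0.1, -20.2]
force: [-0.9, 0.8, -0.0]
opening: 0.0004
gripper_force: 0.0
```

Run:
```python
from h import *
n=now(); s=ctrl.snapshot("side"); w=ctrl.snapshot("wrist"); sc=ctrl.snapshot("scene")
px=lambda s:proj(s,[*AX,.1]).astype(int)
def cr(s,h):
    x,y=px(s); x=min(max(x,h),640-h);y=min(max(y,h),480-h); return cv2.resize(s["color"][y-h:y+h,x-h:x+h],(400,400),interpolation=cv2.INTER_CUBIC)
cv2.imwrite("pics/b.png",np.hstack([cr(s,75),cr(sc,75)])[:,:,::-1]); save(w,"w1.png")
rows(n,[pose(0,.032,.163)])
```

```text
3.75 [0.585  0.0059 0.1609] [ 1.7995e+02  1.0000e-01 -2.0170e+01] [-0.9  0.8 -0. ]
[[0.0011, -0.0, -0.0027], 0.0014]
```

View pics/b.png

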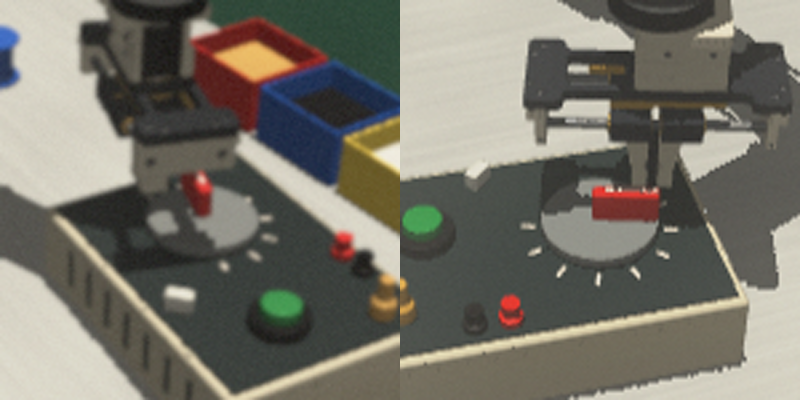

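View pics/w1.png

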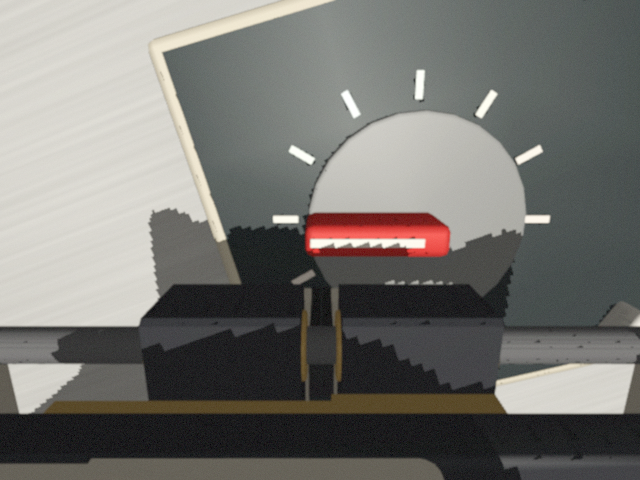

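Run:
```python
from h import *
p=pose(0,.0155); rows((np.array(p[:3]),p[3]),[pose(4*k,.0155) for k in range(1,6)])
```

```text
[[0.0035, -0.0012, 0.0], 0.0444]
[[0.0071, -0.0022, 0.0], 0.0889]
[[0.0108, -0.0029, 0.0], 0.1333]
[[0.0145, -0.0034, 0.0], 0.1778]
[[0.0183, -0.0036, 0.0], 0.2222]
```

send_rows(
  deltas=[
    [[0.005,0,0],0],
    [[0.01,0,0],0],
    [[0.015,0,0],0],
    [[0.02,0,0],0],
    [[0.021,0,0],0],
  ],
)

```text
clock: 4.32
tool_pos: [0.6025, -0.0014, 0.163]
orientation: [-180.0, 0.0, -20.3]
force: [-4.2, 3.6, 2.7]
opening: 0.0006
gripper_force: 2.4
```

send_rows(
  deltas=[
    [[0.0035,-0.001,0],0.044],
    [[0.007,-0.002,0],0.089],
    [[0.011,-0.003,0],0.133],
    [[0.0145,-0.0035,0],0.178],
    [[0.018,-0.0035,0],0.222],
  ],
)

```text
clock: 4.73
tool_pos: [0.617, -0.0039, 0.1627]
orientation: [-180.0, -0.0, -40.5]
force: [0.6, 0.7, 0.3]
opening: 0.0008
gripper_force: 0.0
```

send_rows(
  deltas=[
    [[0.0035,-0.001,0],0.044],
    [[0.007,-0.002,0],0.089],
    [[0.011,-0.003,0],0.133],
    [[0.0145,-0.0035,0],0.178],
    [[0.018,-0.0035,0],0.222],
  ],
)

```text
clock: 5.15
tool_pos: [0.6294, -0.0109, 0.1627]
orientation: [180.0, 0.0, -60.5]
force: [-1.1, 2.4, 1.3]
opening: 0.0007
gripper_force: 1.2
```

Run:
```python
from h import *
n=now(); w=ctrl.snapshot("wrist"); save(w,"w2.png")
print(pose(40,.0155)); rows(n,[pose(40,.0155)])
```

```text
5.15 [ 0.6294 -0.0109  0.1627] [ 1.800e+02  3.000e-02 -6.049e+01] [-1.1  2.4  1.3]
[np.float64(0.6290656512168253), np.float64(-0.009717864788911729), 0.163, -60.3]
[[-0.0014, -0.0004, -0.0004], -0.0021]
```

View pics/w2.png

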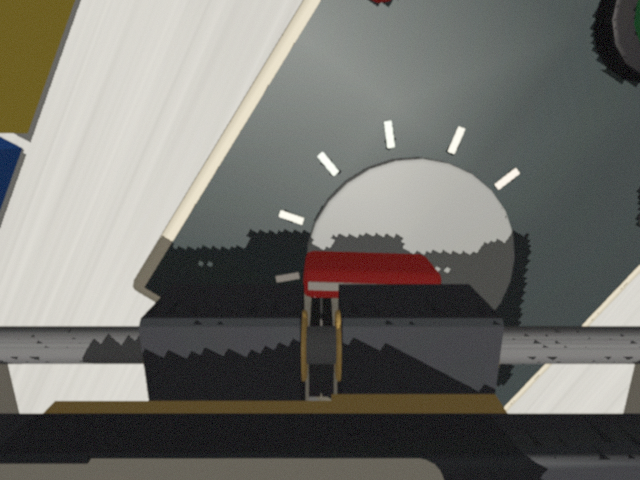

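The wrist view shows the pointer against the finger, near tick 3 (287,277) on its way to tick 4 (291,216). Tick 6, the target, is at (389,135). It is tracking as planned.

send_rows(
  deltas=[
    [[0.0035,-0.001,0],0.044],
    [[0.007,-0.002,0],0.089],
    [[0.011,-0.003,0],0.133],
    [[0.0145,-0.0035,0],0.178],
    [[0.018,-0.0035,0],0.222],
  ],
)

```text
clock: 5.62
tool_pos: [0.6392, -0.0218, 0.1626]
orientation: [-180.0, 0.0, -80.4]
force: [-1.2, 5.2, 1.5]
opening: 0.0007
gripper_force: 2.9
```

send_rows(
  deltas=[
    [[0.0035,-0.001,0],0.044],
    [[0.007,-0.002,0],0.089],
    [[0.011,-0.003,0],0.133],
    [[0.0145,-0.0035,0],0.178],
    [[0.018,-0.0035,0],0.222],
  ],
)

```text
clock: 6.03
tool_pos: [0.6445, -0.0361, 0.1626]
orientation: [-180.0, -0.0, -100.3]
force: [0.2, -0.1, 0.2]
opening: 0.0003
gripper_force: 0.0
```

send_rows(
  deltas=[
    [[0.0035,-0.001,0],0.044],
    [[0.007,-0.002,0],0.089],
    [[0.011,-0.003,0],0.133],
    [[0.0145,-0.0035,0],0.178],
    [[0.018,-0.0035,0],0.222],
  ],
)

```text
clock: 6.45
tool_pos: [0.6447, -0.05, 0.1626]
orientation: [-180.0, 0.1, -120.3]
force: [-0.2, 2.9, 0.3]
opening: 0.0003
gripper_force: 1.0
```

Run:
```python
from h import *
n=now(); w=ctrl.snapshot("wrist"); save(w,"w3.png")
rows(n,[pose(100,.0155),pose(104,.0155),pose(108,.0155),pose(112,.0155)])
```

```text
6.45 [ 0.6447 -0.05    0.1626] [-1.7998e+02  6.0000e-02 -1.2031e+02] [-0.2  2.9  0.3]
[[-0.0, 0.0005, -0.0004], -0.0001]
[[0.0035, -0.0007, -0.0004], 0.0443]
[[0.0071, -0.0017, -0.0004], 0.0888]
[[0.0108, -0.0024, -0.0004], 0.1332]
```

View pics/w3.png

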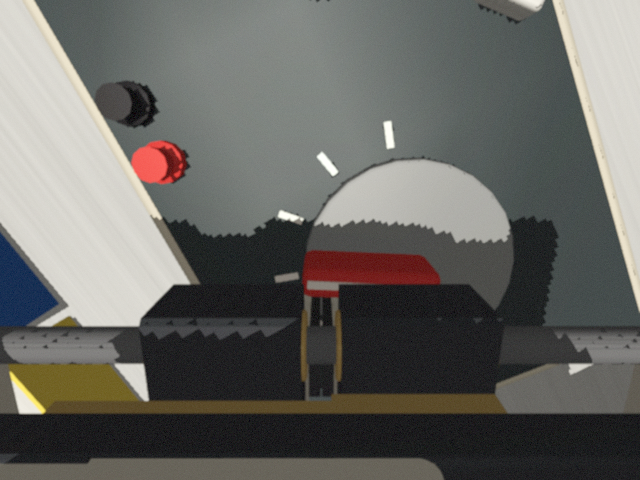

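The pointer is now just past tick 5 (287,277), with tick 6 at (290,216). I'll push about 12° more and let it snap in.

send_rows(
  deltas=[
    [[0.0022,-0.0006,0],0.028],
    [[0.0044,-0.0012,0],0.056],
    [[0.0066,-0.0018,0],0.083],
    [[0.0088,-0.0022,0],0.111],
    [[0.011,-0.0027,0],0.133],
  ],
)

```text
clock: 6.92
tool_pos: [0.6419, -0.0595, 0.1626]
orientation: [-180.0, -0.0, -132.1]
force: [0.5, 0.1, 0.5]
opening: 0.0004
gripper_force: 0.0
```

Run:
```python
from h import *
n=now(); w=ctrl.snapshot("wrist"); save(w,"w4.png")
```

```text
6.9167 [ 0.6419 -0.0595  0.1626] [-1.7998e+02 -1.0000e-02 -1.3213e+02] [0.5 0.1 0.5]
```

View pics/w4.png

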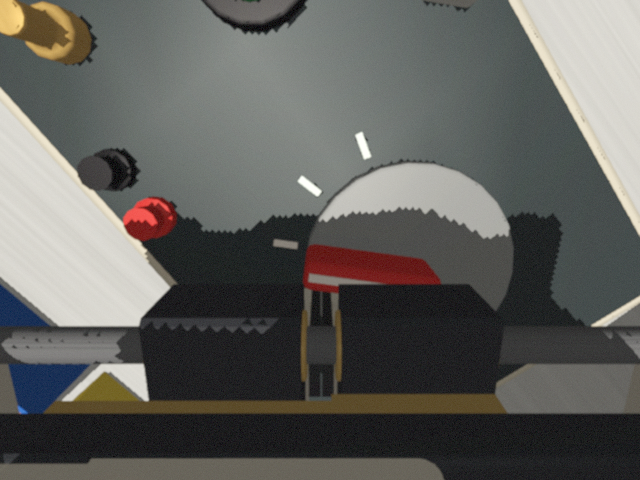

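The force is zero and the pointer has jumped ahead of the finger towards tick 6 (285,244). I'll back off, rise, and move over the button.

send_rows(
  deltas=[
    [[-0.008,0,0],0],
    [[-0.018,0,0],0],
    [[-0.022,0,-0.02],0],
    [[-0.022,0,-0.06],0],
    [[-0.022,0,-0.09],0],
  ],
)

```text
clock: 7.38
tool_pos: [0.6545, -0.0453, 0.2357]
orientation: [-180.0, -0.0, -132.0]
force: [0.6, -1.0, 1.2]
opening: 0.0005
gripper_force: 0.0
```

Run:
```python
from h import *
n=now(); w=ctrl.snapshot("wrist"); s=ctrl.snapshot("scene"); sd=ctrl.snapshot("side")
for q in(w,s,sd):
  for th,z in(("apply_top",.09),("selector_tip",.101)):
    for b in ctrl.boxes_of(q,th)[:1]:
        p=np.array(b["xy"])*[640,480]; print(th,round(b["conf"],2),p.round(),ray(q,p,z).round(3))
  im=q["color"].astype(int); g=(im[...,1]>90)&(im[...,0]<60)&(im[...,2]<110)
  nn,l,st,ce=cv2.connectedComponentsWithStats(g.astype(np.uint8)); i=1+np.argmax(st[1:,4]) if nn>1 else 0
  print("green",st[i],[ray(q,ce[i],z).round(4).tolist() for z in(.085,.095)])
rows(n,[[.571,-.176,.235,n[1]],[.571,-.176,.180,n[1]]])
```

```text
7.3833 [ 0.6545 -0.0453  0.2357] [-1.7998e+02 -4.0000e-02 -1.3199e+02] [ 0.6 -1.   1.2]
apply_top 0.5 [273.   0.] [ 0.581 -0.166  0.09 ]
selector_tip 0.84 [386. 195.] [ 0.602 -0.049  0.101]
green [     0      0    640    480 307200] [[0.6503, -0.0516, 0.085], [0.6484, -0.0536, 0.095]]
apply_top 0.66 [266. 279.] [ 0.57  -0.176  0.09 ]
selector_tip 0.26 [307. 302.] [ 0.668 -0.118  0.101]
green [     0      0    640    480 307200] [[0.4724, -0.0297, 0.085], [0.4845, -0.0336, 0.095]]
apply_top 0.68 [391. 281.] [ 0.574 -0.171  0.09 ]
selector_tip 0.83 [362. 251.] [ 0.581 -0.068  0.101]
green [385 281   6   5   9] [[0.5672, -0.168, 0.085], [0.5581, -0.1772, 0.095]]
[[0.1912, -0.0318, 0.0008], 0.0]
[[0.1912, -0.0318, 0.0696], 0.0]
```

send_rows(
  deltas=[
    [[0.045,-0.008,0],0],
    [[0.09,-0.016,0],0],
    [[0.135,-0.024,0],0],
    [[0.175,-0.03,0],0],
    [[0.191,-0.032,0],0],
  ],
)

```text
clock: 8.25
tool_pos: [0.5675, -0.179, 0.2341]
orientation: [179.9, -0.1, -132.3]
force: [0.0, -0.4, -0.7]
opening: 0.0003
gripper_force: 0.0
```

send_rows(
  deltas=[
    [[0,0,0.02],0],
    [[0,0,0.04],0],
    [[0,0,0.06],0],
    [[0,0,0.072],0],
    [[0,0,0.08],0],
  ],
)

```text
clock: 8.67
tool_pos: [0.5695, -0.1764, 0.1689]
orientation: [179.9, -0.1, -132.2]
force: [-0.0, -0.5, -0.6]
opening: 0.0005
gripper_force: 0.0
```

Run:
```python
from h import *
n=now(); s=ctrl.snapshot("scene"); q=ctrl.snapshot("side"); w=ctrl.snapshot("wrist")
a=[]
for c in(s,q):
    x,y=proj(c,[.585,-.12,.1]).astype(int); a.append(cv2.resize(c["color"][y-65:y+65,x-65:x+65],(400,400),interpolation=cv2.INTER_CUBIC))
cv2.imwrite("pics/c.png",np.hstack(a)[:,:,::-1]); save(w,"w5.png")
rows(n,[[.571,-.1755,.17,n[1]]])
```

```text
8.6667 [ 0.5695 -0.1764  0.1689] [ 1.7990e+02 -9.0000e-02 -1.3217e+02] [-0.  -0.5 -0.6]
[[-0.0021, -0.0006, -0.0013], 0.0]
```

View pics/c.png

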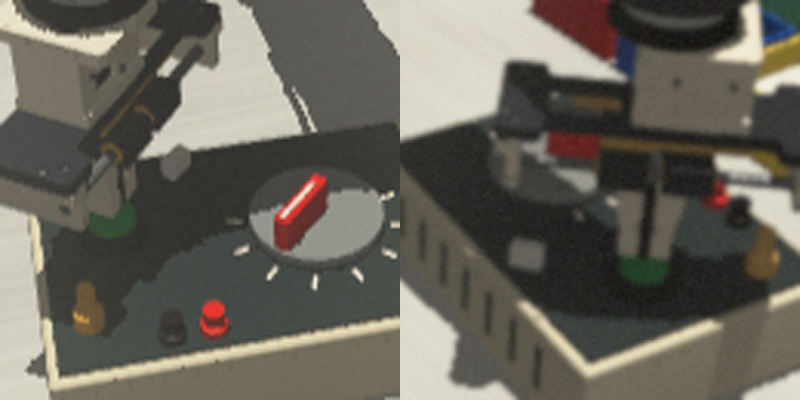

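The pictures show the pointer on its stop (left half, at about (300,212)) and the closed fingers just above the green button. I'll press in small steps, watching the force.

send_rows(
  deltas=[
    [[0,0,0.002],0],
    [[0,0,0.004],0],
    [[0,0,0.006],0],
    [[0,0,0.008],0],
    [[0,0,0.01],0],
  ],
)

```text
clock: 9.23
tool_pos: [0.5701, -0.1765, 0.1627]
orientation: [-180.0, 0.0, -132.2]
force: [-0.2, 0.7, 1.8]
opening: 0.0002
gripper_force: 0.7
```

send_rows(
  deltas=[
    [[0,0,0.001],0],
    [[0,0,0.002],0],
    [[0,0,0.003],0],
    [[0,0,0.004],0],
    [[0,0,0.005],0],
  ],
)

```text
clock: 9.65
tool_pos: [0.5701, -0.1765, 0.1588]
orientation: [-180.0, 0.0, -132.2]
force: [-0.1, 1.1, 3.6]
opening: 0.0006
gripper_force: 1.9
```

send_rows(
  deltas=[
    [[0,0,0.001],0],
    [[0,0,0.002],0],
    [[0,0,0.003],0],
    [[0,0,0.004],0],
    [[0,0,0.005],0],
  ],
)

```text
clock: 10.07
tool_pos: [0.5702, -0.1765, 0.1565]
orientation: [-179.9, 0.0, -132.1]
force: [-7.7, 4.5, 25.3]
opening: 0.0006
gripper_force: 12.8
```

The force rose sharply at the stop, after about 6 mm of travel. I'll hold briefly, then let go and rise.

send_rows(
  deltas=[
    [[0,0,0],0],
    [[0,0,0.0005],0],
    [[0,0,0.0005],0],
    [[0,0,0.0005],0],
    [[0,0,0.0005],0],
  ],
)

```text
clock: 10.48
tool_pos: [0.5702, -0.1765, 0.1566]
orientation: [-179.9, 0.0, -132.1]
force: [-7.7, 4.8, 22.7]
opening: 0.0005
gripper_force: 11.1
```

send_rows(
  deltas=[
    [[0,0,-0.005],0],
    [[0,0,-0.012],0],
    [[0,0,-0.03],0],
    [[0,0,-0.06],0],
    [[0,0,-0.1],0],
  ],
)

```text
clock: 10.9
tool_pos: [0.5685, -0.1764, 0.2324]
orientation: [179.7, -0.2, -132.2]
force: [0.2, -0.6, -0.9]
opening: 0.0003
gripper_force: 0.0
```

send_rows(
  deltas=[
    [[0,0,-0.04],0],
    [[0,0,-0.08],0],
    [[0,0,-0.12],0],
    [[0,0,-0.14],0],
    [[0,0,-0.14],0],
  ],
)

```text
clock: 11.32
tool_pos: [0.5712, -0.1769, 0.3506]
orientation: [-179.7, 0.2, -132.2]
force: [1.1, -0.9, 0.2]
opening: 0.0007
gripper_force: 0.0
```

Run:
```python
from h import *
n=now(); w=ctrl.snapshot("wrist"); s=ctrl.snapshot("scene")
a=[cv2.resize(w["color"],(533,400))]
x,y=proj(s,[.585,-.12,.1]).astype(int); a.append(cv2.resize(s["color"][y-100:y+100,x-66:x+67],(266,400),interpolation=cv2.INTER_CUBIC))
cv2.imwrite("pics/d.png",np.hstack(a)[:,:,::-1])
```

```text
11.3167 [ 0.5712 -0.1769  0.3506] [-179.68    0.21 -132.16] [ 1.1 -0.9  0.2]
```

View pics/d.png

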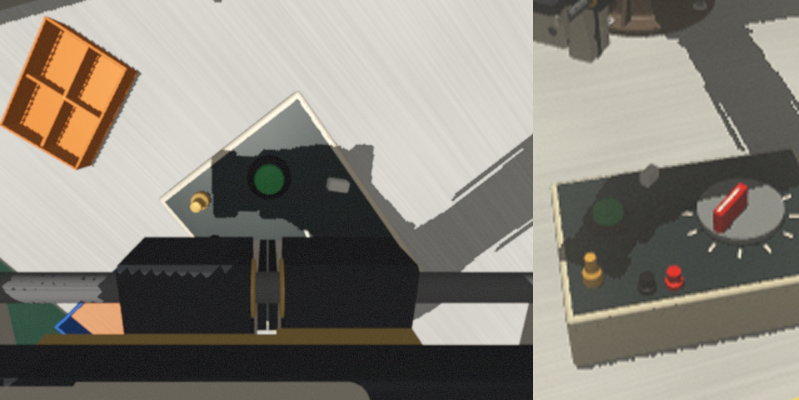

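Run:
```python
from h import *
s=ctrl.snapshot("scene"); im=s["color"].astype(int)
m=((im[...,0]>110)&(im[...,1]<75)&(im[...,2]<75)).astype(np.uint8)
best={}
for k in(60,90,120,150):
    f=np.radians(PH0-k);u=np.array([np.cos(f),np.sin(f)]);n=np.array([-u[1],u[0]])
    c=np.array([proj(s,[*(AX+a*u+b*n),z]) for a in(-.006,.046) for b in(-.006,.006) for z in(.087,.115)])
    t=np.zeros_like(m);cv2.fillConvexPoly(t,cv2.convexHull(c.astype(np.int32)),1)
    x,y=proj(s,[*AX,.1]).astype(int); w=np.zeros_like(m);w[y-28:y+28,x-32:x+32]=1
    best[k]=round(float((t&m&w).sum()/((t|m)&w).sum()),2)
print(best)
if max(best,key=best.get)==120: print(ctrl.close_job())
```

```text
{60: 0.09, 90: 0.12, 120: 0.25, 150: 0.18}
the job is handed in; nothing more can be done
None
```

The job is handed in: I pushed the selector four clicks clockwise (2nd stop to 6th) with the closed fingertips and pressed the green button to its stop (about 6 mm) before letting go. In the last pictures the pointer looked to be on the 6th stop, and the adapter, crystal and tray looked undisturbed. A rough overlap check also fitted the 6th stop best, though only modestly (0.25, against 0.18 for the next stop). I did not compare the other loose things on the bench afterwards, and the call to hand in returned no verdict.

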